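# Bring the pepper mill round to the front of the seasoning turntable

### The job

Turn the seasoning turntable by gently pushing its lobed rim with a fingertip until the pepper mill stands at the front, squarely at the middle of the tray's side that faces the robot, then leave the turntable standing still. Nothing is to be gripped or lifted: let the containers ride round, all upright and each in its place, without pushing any of them, and leave the bowl and the flask where they are.

Things in the scene. Friction and masses are not known exactly. Their poses are not given: they have to be found in the camera images.
- tray: Shallow steel tray, 354 mm along its x by 325 mm along its y, rim 21 mm high, fixed to the worktop. Origin: centre of its underside, on the worktop, exactly under the turntable's axis. Its x axis points away from the front: the front is the 325 mm long side facing the robot (the tray's -x side). The tray stands turned up to 0.3 rad either way.
- turntable: White plastic turntable, underside 40 mm and top 64 mm above the worktop. Origin: centre of its underside, on its vertical axis. Outline: a disc of radius 120 mm with six round lobes on the rim, each of radius 30 mm centred 125 mm from the axis (310 mm over all, roots filleted), at 0, 60, 120, 180, 240, 300 degrees from its own x axis. The pepper mill stands over the lobe at 180 degrees (its -x).
- hub (a point): Top of the steel cap (40 mm wide, 12 mm high) on the turntable's axis, 76 mm above the worktop. The turntable turns either way without end on a light bearing: about 0.5 N at the rim starts it, and after a slow push (up to 0.1 m/s) it stops within about 0.2 rad. Axes as the turntable's.
- hollow (a point): Middle of one of the six like hollows in the rim, between the lobes at 180 and 240 degrees: 147 mm from the axis, at 210 degrees from the turntable's x axis, 52 mm above the worktop (half the deck's thickness). Here the nearest lobe sides are 43 mm away and the disc's edge 27 mm. A fingertip in a hollow can push sideways on a lobe. The other hollows lie every 60 degrees.
- pepper_mill: Pepper mill of turned wood, 163 mm tall and 52 mm wide at the foot, waisted, with a round head and a small steel ball on top: by far the tallest and slimmest of the six. It stands loose on the turntable, its axis 78 mm from the turntable's axis, in line with one of the lobes. Origin: centre of its underside, z up.
- shaker_a: Steel shaker, 55 mm wide and 87 mm tall with a pierced domed top. It stands loose on the turntable, its axis 78 mm from the turntable's axis, in line with one of the lobes. Origin: centre of its underside, z up.
- shaker_b: A second shaker just like shaker_a. It stands loose on the turntable, its axis 78 mm from the turntable's axis, in line with one of the lobes. Origin: centre of its underside, z up.
- jar_a: Glass spice jar, 48 mm wide and 76 mm tall, with a flat steel lid. It stands loose on the turntable, its axis 78 mm from the turntable's axis, in line with one of the lobes. Origin: centre of its underside, z up.
- jar_b: A second glass jar of the same shape as jar_a. It stands loose on the turntable, its axis 78 mm from the turntable's axis, in line with one of the lobes. Origin: centre of its underside, z up.
- salt_pot: Squat wooden salt pot, 56 mm wide and 64 mm tall over the knob of its lid. It stands loose on the turntable, its axis 78 mm from the turntable's axis, in line with one of the lobes. Origin: centre of its underside, z up.
- filling_bowl: Empty plastic mixing bowl, 210 mm wide and 85 mm tall, loose on the worktop to the left of the tray (robot's view), 370 to 425 mm from the turntable's axis. Origin: centre of its underside.
- flask: Vacuum flask, 72 mm wide and 232 mm tall, loose on the worktop to the right of the tray, its axis 310 to 375 mm from the turntable's axis. Origin: centre of its underside.
Things that resemble listed ones, but are neither listed nor needed, are in the scene too. Leave any turquoise look-alike of the shaker_b alone. What is shaped like the salt_pot but turquoise is not meant.

How it is judged:
By the outcome, as a careful person would: the job done as asked, in the order asked, and still so for the second after the job is handed in, with the robot touching nothing.
It also fails if it takes over 72 s, if anything falls off the work surface, if the arm or the gripper's body presses on something with over 40 N, if the wrist force passes 120 N, or if a joint passes its speed limit or range.

### The arm

A 6-joint arm with a two-finger parallel gripper is mounted at the origin on the work surface. World frame = base frame: x ahead of the robot, y to its left, z up, the work surface at z = 0. Lengths are in mm, angles in rad, forces in N, time in s.
With the tool pointing down it reaches from about 350 to 775 mm from the base axis. Payload 7.3 kg.
Tool frame: the origin (TCP) lies at the very end of the fingers, on their centre line; the grasp point (between the pads) lies 19 mm behind it; z points along the fingers, y is the line along which they close (so a half turn about z gives the same grasp; the last joint's range is limited). The gripper opens to 92 mm and grips with 3 to 60 N. Pads are 19 mm wide; open, the fingers measure 130 mm over their backs; the gripper's body (75 mm by 190 mm) begins 47 mm behind the grasp point.
Start: joints at [-1.25, 0.342, 1.524, -0, 1.275, -0.146], TCP at [236.29, -468.841, 226.741] pointing down, gripper open.
Joint ranges: [-2.53, 2.53], [-0.77, 2.02], [0.04, 2.7], [-1, 4.14], [0.28, 2.66], [-3.11, 3.11]. Speed limits (rad/s): [2.57, 2.57, 3.14, 3.14, 3.14, 3.14].

### API

Orientations are given as [roll, pitch, yaw] about the fixed x, y, z axes, in that order (R = Rz(yaw) Ry(pitch) Rx(roll)).
In Python, from plant import bot gives the robot as it stands.
- The arm moves only by the tool send_rows, never from a script. Its argument "rows" is a list of rows, each an object of numbers: "x", "y", "z": the shift along the tool's x, y, z in units of 0.2 m (1.0 is 0.2 m); "ax", "ay", "az": the turn, a rotation vector about the tool's x, y, z in units of 60 degrees (1.0 is 60 degrees); "jaw": the opening, from -1 (shut) to 1 (fully open), so that 0 is half open. In form: [{"x": .., "y": .., "z": .., "ax": .., "ay": .., "az": .., "jaw": ..}, ...]. A call has exactly 10 rows; each row is the pose to reach, as a shift and turn from the pose commanded when the call began, along the tool's axes at that moment; what a row does not reach only later rows make up. A row lasts 1/8 s, in which the tool goes at most 62.5 mm and 10.7 degrees, less where a joint would pass 70% of its speed; a pose out of reach is approached as far as the arm can. A call with a number of a shift or a turn outside -1 to 1 is refused whole. A call with a gripper value outside its range is refused whole. The fingers move at their own pace and stop on an object; the grip force is fixed at half the most. Time passes only in rows, so rows that repeat a pose let the fingers close, or fill a call up. It gives the time, the measured TCP pose, the force, the opening and the grip force at its end, in the units of the state.
- bot.get_obs(): the state, without advancing time (a new reading comes with each control period).
- bot.capture(name): name is "side" or "top"; returns (picture, depth): 400x640x3 uint8, red, green, blue; 400x640 float32, mm along the optical axis (not along the pixel's ray), 0 where there is no reading.
- bot.camera_model(name): a dict with "vertical_fov" (degrees; the focal length in pixels is half the picture's height over the tangent of half this angle, whatever the lens; pixels are square), "cx", "cy" (the principal point, pixels), "R" (3x3) and "t" (3): a world point X has camera coordinates R X + t. Camera axes: x right, y down, z forward; pixel columns grow to the right and rows downward; lengths in mm; the calibration is good to about 2 mm. A picture is of the moment at which its call begins. camera_model takes no time and is no camera call.
- bot.close_job(): hands the job in; it is judged then, once.
The state is a dict: "time": time; "joint_positions": joint angles; "dq": joint speeds; "tau": joint torques, N m; "tool_pos": TCP position; "tcp_rot": TCP orientation; "contact_force": force on the tool from outside, world axes, zero at the start; "moment": the same for the moment, N m; "grip_width": finger opening in mm; "finger_force": force on a finger pad.
Only numpy, scipy, OpenCV 4.12 (cv2) and the standard library are available. Lean on these libraries where they do the work, as an engineer would, in place of code of your own. Each camera call takes 0.05 s, during which the arm holds its last target. There are 200 camera calls.

## Working session

There is one attempt and no reset: what is moved stays moved. The work goes in short steps, Python scripts to look and compute and a tool call to move; the robot and the scene stay as the last step left them, time stands still between calls to the robot, and variables do not carry over. Pictures are saved under pics/ and viewed, at most 10 in all, crops included, and the job is handed in when it is done.

Besides the shell and the picture viewer there is one more tool, called after ">>>" by a JSON object that holds its "api" and its "payload", one argument or row to a line. send_rows: Moves the arm, as the interface text tells. Its arguments: {"type":"object","properties":{"rows":{"type":"array","items":{"type":"object","properties":{"x":{"type":"number","minimum":-1,"maximum":1},"y":{"type":"number","minimum":-1,"maximum":1},"z":{"type":"number","minimum":-1,"maximum":1},"ax":{"type":"number","minimum":-1,"maximum":1},"ay":{"type":"number","minimum":-1,"maximum":1},"az":{"type":"number","minimum":-1,"maximum":1},"jaw":{"type":"number"}}}}},"required":["rows"]}

```bash
mkdir -p pics; ls
python3 - <<'E'
from plant import bot
import cv2
for n in("top","side"):
    p,d=bot.capture(n); cv2.imwrite(f"pics/{n}0.png",p[:,:,::-1]); m=bot.camera_model(n); print(n,m)
o=bot.get_obs(); print({k:o[k] for k in("time","tool_pos","tcp_rot","grip_width")})
E
```

```text
pics
top {'vertical_fov': 54.81446342446154, 'cx': 318.89211331758116, 'cy': 204.51452689778725, 'R': array([[-1.87931945e-02, -9.99823258e-01,  5.18974282e-04],
       [-9.89503380e-01,  1.85248255e-02, -1.43317449e-01],
       [ 1.43282504e-01, -3.20691949e-03, -9.89676634e-01]]), 't': array([  50.6696135 ,  549.54186827, 1065.6183751 ])}
side {'vertical_fov': 53.236319571015926, 'cx': 311.4859721427165, 'cy': 195.76409709974624, 'R': array([[-0.97571942, -0.21842641, -0.01617175],
       [-0.15865728,  0.75576662, -0.63533038],
       [ 0.150995  , -0.61733842, -0.7720711 ]]), 't': array([ 531.05582033,   86.30067374, 1003.53237985])}
{'time': 0.1, 'tool_pos': array([ 236.18429983, -468.4609165 ,  226.12701707]), 'tcp_rot': array([-3.14024703e+00, -1.84866316e-04,  4.66859411e-01]), 'grip_width': 91.81970737692023}
```

View pics/top0.png

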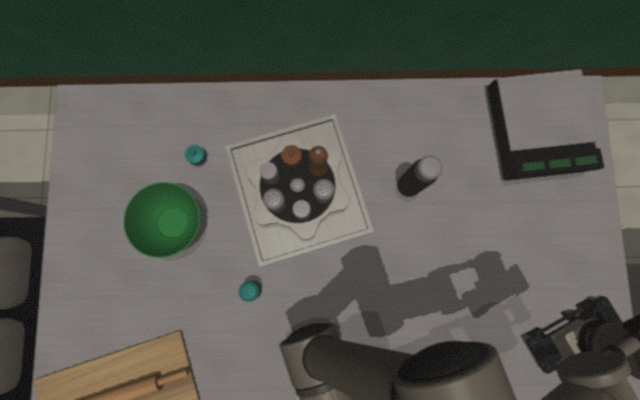

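View pics/side0.png

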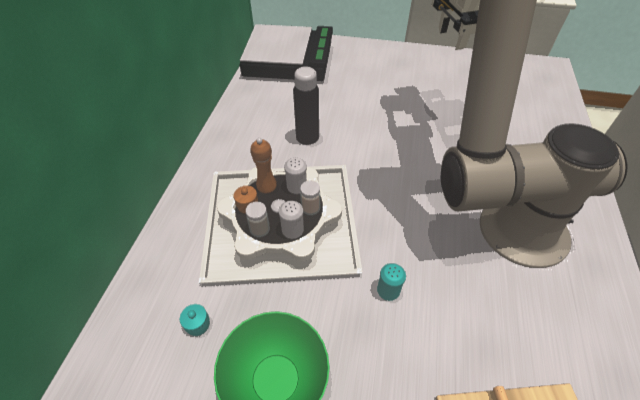

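The top view shows the tray (corners about (228,147), (335,117), (372,230), (261,264)). The hub is near (297,185), and the mill is at the back right with its head at (318,153). Next I'll measure these with the depth clouds.

```bash
cat > h.py <<'E'
from plant import bot
import numpy as np, cv2
def cloud(n):
    p,d=bot.capture(n); m=bot.camera_model(n)
    f=p.shape[0]/2/np.tan(np.radians(m["vertical_fov"]/2))
    v,u=np.mgrid[:p.shape[0],:p.shape[1]]
    C=np.stack([(u-m["cx"])/f*d,(v-m["cy"])/f*d,d],-1)
    return p,d,(C-m["t"])@m["R"]
def ray(n,u,v,z):
    m=bot.camera_model(n); f=200/np.tan(np.radians(m["vertical_fov"]/2))
    r=m["R"].T@[(u-m["cx"])/f,(v-m["cy"])/f,1]; c=-m["R"].T@m["t"]
    return c+r*(z-c[2])/r[2]
def measure(n,c):
    """deck phase (mod 60 deg) and mill top about axis c"""
    p,d,P=cloud(n); ok=d>0; r=np.hypot(P[...,0]-c[0],P[...,1]-c[1])
    a=np.arctan2(P[...,1]-c[1],P[...,0]-c[0])
    L=ok&(abs(P[...,2]-64)<8)&(r>128)&(r<160)
    ph=np.angle(np.exp(6j*a[L]).mean())/6
    M=ok&(P[...,2]>160)&(P[...,2]<245)&(r<125)
    q=np.median(P[M],0) if M.any() else None
    return L.sum(),np.degrees(ph),M.sum(),q
E
python3 - <<'E'
from h import *
for n in("top","side"):
    p,d,P=cloud(n)
    w=(abs(P[...,0]-560)<350)&(abs(P[...,1])<350)
    hsv=cv2.cvtColor(p,cv2.COLOR_RGB2HSV)
    for a in((-10,5),(12,28),(58,70)): print(n,a,(w&(P[...,2]>a[0])&(P[...,2]<a[1])&(d>0)).sum())
    pts=[(228,147),(335,117),(372,230),(261,264)] if n=="top" else [(215,170),(346,167),(359,275),(201,281)]
    c=np.array([ray(n,u,v,21)[:2] for u,v in pts]); print(c.round(),c.mean(0),[np.linalg.norm(c[i]-c[i-1]).round() for i in range(4)])
    g=c.mean(0)
    k=(d>0)&(np.hypot(P[...,0]-g[0],P[...,1]-g[1])<240)
    T=P[k&(P[...,2]>13)&(P[...,2]<27)]; print(n,"rim",cv2.minAreaRect(T[:,:2].astype(np.float32)))
    r=np.hypot(P[...,0]-g[0],P[...,1]-g[1])
    D=k&(P[...,2]>58)&(P[...,2]<70)&(r<165)
    print("deck",D.sum(),cv2.minEnclosingCircle(P[D][:,:2].astype(np.float32)))
    H=k&(r<15); print("hub",P[H][:,2].max(),np.median(P[H&(abs(P[...,2]-76)<5)],0))
    print(measure(n,g))
    big=cv2.resize(p[90:290,200:400],(600,600),interpolation=cv2.INTER_CUBIC) if n=="top" else cv2.resize(p[120:300,190:370],(600,600),interpolation=cv2.INTER_CUBIC)
    cv2.imwrite(f"pics/{n}1.png",big[:,:,::-1])
E
```

```text
top (-10, 5) 43300
top (12, 28) 2133
top (58, 70) 4626
[[ 731.  308.]
 [ 819.  -13.]
 [ 476. -112.]
 [ 385.  208.]] [602.63214271  97.82954646] [np.float64(360.0), np.float64(333.0), np.float64(356.0), np.float64(333.0)]
top rim ((604.8975219726562, 102.24162292480469), (373.3370056152344, 343.709716796875), 15.952571868896484)
deck 4594 ((603.5322875976562, 102.36309814453125), 154.34490966796875)
hub 79.11622301294189 [602.12463799  97.86587401  74.32260686]
(np.int64(965), np.float64(9.927519008011512), np.int64(325), array([647.76802648,  42.88482143, 207.17925878]))
side (-10, 5) 40937
side (12, 28) 2518
side (58, 70) 4382
[[ 827.  -19.]
 [ 468. -105.]
 [ 383.  222.]
 [ 731.  313.]] [602.16117794 102.64442392] [np.float64(345.0), np.float64(369.0), np.float64(339.0), np.float64(359.0)]
side rim ((603.8406982421875, 100.31572723388672), (373.14300537109375, 347.5497131347656), 16.031858444213867)
deck 4268 ((603.4038696289062, 101.99610137939453), 155.1699676513672)
hub 78.99206108322703 [605.21521896 103.45207943  75.81006834]
(np.int64(1022), np.float64(10.023994620443952), np.int64(463), array([647.3098774 ,  55.47840434, 201.06840172]))
```

View pics/top1.png

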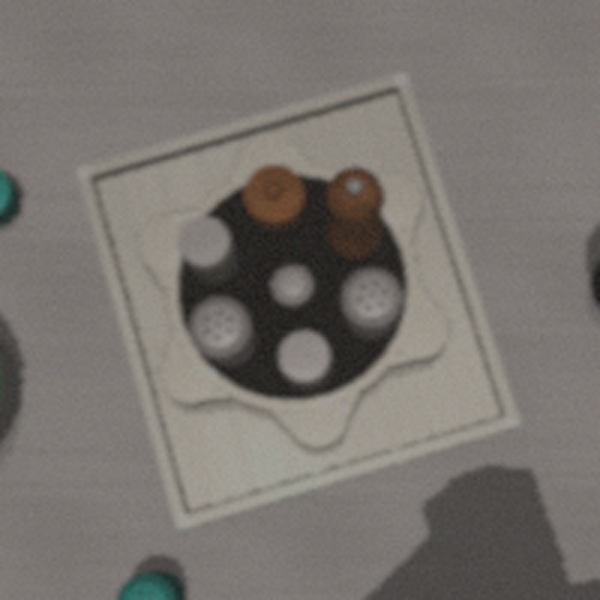

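```bash
cat >> h.py <<'E'
from scipy.spatial.transform import Rotation as Ro
AX=np.array([603.5,101.5])
def pose(az,r=142,z=44,tilt=18):
    a=np.radians(az); Rm=Ro.from_euler('z',az-180,degrees=True)*Ro.from_euler('x',180,degrees=True)*Ro.from_euler('y',tilt,degrees=True)
    return np.array([*(AX+r*np.array([np.cos(a),np.sin(a)])),z]),Rm
def row(A,B):
    t=A[1].inv().apply(B[0]-A[0])/200; w=np.degrees((A[1].inv()*B[1]).as_rotvec())/60
    return t.round(3),w.round(3)
E
python3 - <<'E'
from h import *
p,d,P=cloud("top")
k=(d>0)&(P[...,2]>60)&(P[...,1]<-100)&(P[...,1]>-420)&(P[...,0]>450)&(P[...,0]<850)&(P[...,2]<260)
print("flask",np.median(P[k],0),P[k].min(0),P[k].max(0))
p,R=pose(280); print(R.as_matrix().round(2),p)
S=(np.array([236.29,-468.84,226.74]),Ro.from_euler('xyz',[np.pi,0,.467]))
A=pose(280,r=180,z=270); 
mid=(np.array([400,-280,280.]),pose(230)[1])
print("S->mid",row(S,mid)); print("mid->A",row(mid,A)); print("A->down",row(A,pose(280,r=142,z=44)))
for q in(1,2,3,4,5,6,10,20,30): print(q,row(pose(0),pose(-q)))
E
```

```text
flask [ 598.96465925 -212.95648398  204.49602642] [ 574.33292126 -255.71608552   60.01613145] [ 643.42663733 -190.96398635  235.08937669]
[[-0.17  0.98 -0.05]
 [ 0.94  0.17  0.3 ]
 [ 0.31  0.   -0.95]] [628.15804123 -38.34270093  44.        ]
S->mid (array([ 1.156, -0.475, -0.266]), array([ 0.061,  0.296, -0.384]))
mid->A (array([1.446, 0.243, 0.522]), array([ 0.258,  0.   , -0.793]))
A->down (array([-0.168,  0.   ,  1.133]), array([0., 0., 0.]))
1 (array([ 0.   , -0.012,  0.   ]), array([-0.005,  0.   ,  0.016]))
2 (array([ 0.   , -0.025,  0.   ]), array([-0.01 , -0.   ,  0.032]))
3 (array([ 0.001, -0.037,  0.   ]), array([-0.015, -0.   ,  0.048]))
4 (array([ 0.002, -0.05 ,  0.001]), array([-0.021, -0.   ,  0.063]))
5 (array([ 0.003, -0.062,  0.001]), array([-0.026, -0.   ,  0.079]))
6 (array([ 0.004, -0.074,  0.001]), array([-0.031, -0.   ,  0.095]))
10 (array([ 0.01 , -0.123,  0.003]), array([-0.052, -0.   ,  0.159]))
20 (array([ 0.041, -0.243,  0.013]), array([-0.103, -0.   ,  0.317]))
30 (array([ 0.09 , -0.355,  0.029]), array([-0.155, -0.   ,  0.476]))
```

```bash
sed -i 's/r=142,z=44,tilt=18/r=143,z=45,tilt=12/' h.py
python3 - <<'E'
from h import *
S=(np.array([236.29,-468.84,226.74]),Ro.from_euler('xyz',[np.pi,0,.467]))
P1=(np.array([340.,-340,285]),pose(240,tilt=6)[1])
P2=(np.array([480.,-200,285]),pose(265)[1])
A=pose(280,r=185,z=285); B=pose(280,r=143,z=130);C=pose(280)
for a,b in zip((S,P1,P2,A,B),(P1,P2,A,B,C)): print(*row(a,b))
E
```

```text
[ 0.753 -0.342 -0.291] [ 0.029  0.097 -0.554]
[0.951 0.256 0.1  ] [ 0.065  0.098 -0.412]
[0.648 0.723 0.138] [ 0.052  0.    -0.245]
[0.044 0.    0.802] [0. 0. 0.]
[-0.088 -0.     0.416] [0. 0. 0.]
```

>>> {"api": "send_rows", "payload": {
  "rows": [
    {"x": 0.15, "y": -0.07, "z": -0.291, "ax": 0.01, "ay": 0.02, "az": -0.11, "jaw": -1},
    {"x": 0.3, "y": -0.14, "z": -0.291, "ax": 0.01, "ay": 0.04, "az": -0.22, "jaw": -1},
    {"x": 0.45, "y": -0.2, "z": -0.291, "ax": 0.02, "ay": 0.06, "az": -0.33, "jaw": -1},
    {"x": 0.6, "y": -0.27, "z": -0.291, "ax": 0.02, "ay": 0.08, "az": -0.44, "jaw": -1},
    {"x": 0.753, "y": -0.342, "z": -0.291, "ax": 0.029, "ay": 0.097, "az": -0.554, "jaw": -1},
    {"x": 0.753, "y": -0.342, "z": -0.291, "ax": 0.029, "ay": 0.097, "az": -0.554, "jaw": -1},
    {"x": 0.753, "y": -0.342, "z": -0.291, "ax": 0.029, "ay": 0.097, "az": -0.554, "jaw": -1},
    {"x": 0.753, "y": -0.342, "z": -0.291, "ax": 0.029, "ay": 0.097, "az": -0.554, "jaw": -1},
    {"x": 0.753, "y": -0.342, "z": -0.291, "ax": 0.029, "ay": 0.097, "az": -0.554, "jaw": -1},
    {"x": 0.753, "y": -0.342, "z": -0.291, "ax": 0.029, "ay": 0.097, "az": -0.554, "jaw": -1}
  ]
}}

```text
time: 1.6
tool_pos: [339.7, -340.3, 284.9]
tcp_rot: [-3.142, -0.104, 1.047]
contact_force: [0.1, -0.9, -0.8]
grip_width: 0.6
finger_force: 0.0
```

>>> {"api": "send_rows", "payload": {
  "rows": [
    {"x": 0.16, "y": 0.04, "z": 0.02, "ax": 0.01, "ay": 0.02, "az": -0.07, "jaw": -1},
    {"x": 0.32, "y": 0.08, "z": 0.03, "ax": 0.02, "ay": 0.03, "az": -0.14, "jaw": -1},
    {"x": 0.48, "y": 0.13, "z": 0.05, "ax": 0.03, "ay": 0.05, "az": -0.21, "jaw": -1},
    {"x": 0.64, "y": 0.17, "z": 0.07, "ax": 0.04, "ay": 0.07, "az": -0.28, "jaw": -1},
    {"x": 0.8, "y": 0.21, "z": 0.08, "ax": 0.05, "ay": 0.08, "az": -0.35, "jaw": -1},
    {"x": 0.951, "y": 0.256, "z": 0.1, "ax": 0.065, "ay": 0.098, "az": -0.412, "jaw": -1},
    {"x": 0.951, "y": 0.256, "z": 0.1, "ax": 0.065, "ay": 0.098, "az": -0.412, "jaw": -1},
    {"x": 0.951, "y": 0.256, "z": 0.1, "ax": 0.065, "ay": 0.098, "az": -0.412, "jaw": -1},
    {"x": 0.951, "y": 0.256, "z": 0.1, "ax": 0.065, "ay": 0.098, "az": -0.412, "jaw": -1},
    {"x": 0.951, "y": 0.256, "z": 0.1, "ax": 0.065, "ay": 0.098, "az": -0.412, "jaw": -1}
  ]
}}

```text
time: 2.85
tool_pos: [479.5, -200.5, 285.0]
tcp_rot: [3.141, -0.208, 1.483]
contact_force: [0.1, -0.0, -0.1]
grip_width: 0.6
finger_force: 0.0
```

>>> {"api": "send_rows", "payload": {
  "rows": [
    {"x": 0.1, "y": 0.12, "z": 0.02, "ax": 0.01, "ay": 0, "az": -0.04, "jaw": -1},
    {"x": 0.21, "y": 0.24, "z": 0.04, "ax": 0.02, "ay": 0, "az": -0.08, "jaw": -1},
    {"x": 0.32, "y": 0.36, "z": 0.07, "ax": 0.03, "ay": 0, "az": -0.12, "jaw": -1},
    {"x": 0.43, "y": 0.48, "z": 0.09, "ax": 0.035, "ay": 0, "az": -0.16, "jaw": -1},
    {"x": 0.54, "y": 0.6, "z": 0.115, "ax": 0.04, "ay": 0, "az": -0.2, "jaw": -1},
    {"x": 0.648, "y": 0.723, "z": 0.138, "ax": 0.052, "ay": 0, "az": -0.245, "jaw": -1},
    {"x": 0.648, "y": 0.723, "z": 0.138, "ax": 0.052, "ay": 0, "az": -0.245, "jaw": -1},
    {"x": 0.648, "y": 0.723, "z": 0.138, "ax": 0.052, "ay": 0, "az": -0.245, "jaw": -1},
    {"x": 0.648, "y": 0.723, "z": 0.138, "ax": 0.052, "ay": 0, "az": -0.245, "jaw": -1},
    {"x": 0.648, "y": 0.723, "z": 0.138, "ax": 0.052, "ay": 0, "az": -0.245, "jaw": -1}
  ]
}}

```text
time: 4.1
tool_pos: [635.0, -81.2, 285.2]
tcp_rot: [3.141, -0.208, 1.745]
contact_force: [0.5, -0.1, -0.2]
grip_width: 0.1
finger_force: 0.0
```

>>> {"api": "send_rows", "payload": {
  "rows": [
    {"x": 0.01, "y": 0, "z": 0.1, "jaw": -1},
    {"x": 0.01, "y": 0, "z": 0.2, "jaw": -1},
    {"x": 0.02, "y": 0, "z": 0.3, "jaw": -1},
    {"x": 0.02, "y": 0, "z": 0.4, "jaw": -1},
    {"x": 0.03, "y": 0, "z": 0.5, "jaw": -1},
    {"x": 0.03, "y": 0, "z": 0.6, "jaw": -1},
    {"x": 0.04, "y": 0, "z": 0.7, "jaw": -1},
    {"x": 0.044, "y": 0, "z": 0.802, "jaw": -1},
    {"x": 0.044, "y": 0, "z": 0.802, "jaw": -1},
    {"x": 0.044, "y": 0, "z": 0.802, "jaw": -1}
  ]
}}

```text
schema error: expected keys x, y, z, ax, ay, az, jaw
```

Run:
```python
from h import *
p,_=bot.capture("side"); q,_=bot.capture("top")
f=lambda a:cv2.resize(a,(400,400))
cv2.imwrite("pics/b.png",np.hstack([f(p[90:290,180:380]),f(q[90:290,200:400])])[:,:,::-1])
```

```text
(no output)
```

View pics/b.png

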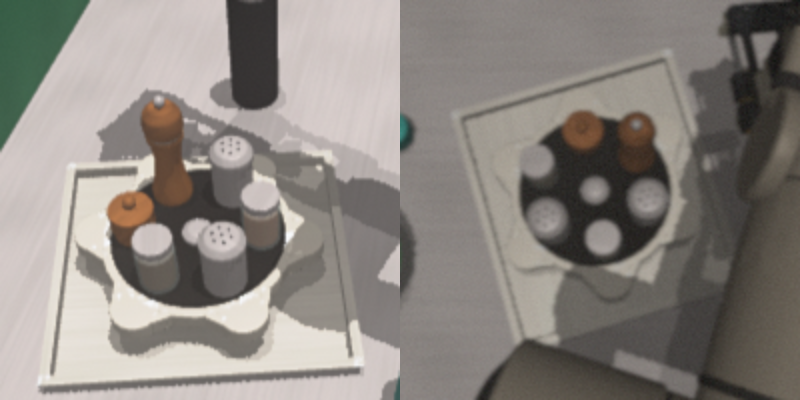

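The turntable is unchanged, and the gripper hangs to its right (crop 750,80), clear of the containers. I'll descend now.

>>> {"api": "send_rows", "payload": {
  "rows": [
    {"x": 0.01, "y": 0, "z": 0.1, "ax": 0, "ay": 0, "az": 0, "jaw": -1},
    {"x": 0.01, "y": 0, "z": 0.2, "ax": 0, "ay": 0, "az": 0, "jaw": -1},
    {"x": 0.02, "y": 0, "z": 0.3, "ax": 0, "ay": 0, "az": 0, "jaw": -1},
    {"x": 0.02, "y": 0, "z": 0.4, "ax": 0, "ay": 0, "az": 0, "jaw": -1},
    {"x": 0.03, "y": 0, "z": 0.5, "ax": 0, "ay": 0, "az": 0, "jaw": -1},
    {"x": 0.03, "y": 0, "z": 0.6, "ax": 0, "ay": 0, "az": 0, "jaw": -1},
    {"x": 0.04, "y": 0, "z": 0.7, "ax": 0, "ay": 0, "az": 0, "jaw": -1},
    {"x": 0.044, "y": 0, "z": 0.802, "ax": 0, "ay": 0, "az": 0, "jaw": -1},
    {"x": 0.044, "y": 0, "z": 0.802, "ax": 0, "ay": 0, "az": 0, "jaw": -1},
    {"x": 0.044, "y": 0, "z": 0.802, "ax": 0, "ay": 0, "az": 0, "jaw": -1}
  ]
}}

```text
time: 5.45
tool_pos: [628.6, -39.6, 130.6]
tcp_rot: [3.14, -0.208, 1.746]
contact_force: [0.6, -0.4, 0.5]
grip_width: 0.4
finger_force: 0.0
```

>>> {"api": "send_rows", "payload": {
  "rows": [
    {"x": -0.01, "y": 0, "z": 0.05, "ax": 0, "ay": 0, "az": 0, "jaw": -1},
    {"x": -0.02, "y": 0, "z": 0.1, "ax": 0, "ay": 0, "az": 0, "jaw": -1},
    {"x": -0.03, "y": 0, "z": 0.15, "ax": 0, "ay": 0, "az": 0, "jaw": -1},
    {"x": -0.04, "y": 0, "z": 0.2, "ax": 0, "ay": 0, "az": 0, "jaw": -1},
    {"x": -0.05, "y": 0, "z": 0.25, "ax": 0, "ay": 0, "az": 0, "jaw": -1},
    {"x": -0.06, "y": 0, "z": 0.3, "ax": 0, "ay": 0, "az": 0, "jaw": -1},
    {"x": -0.07, "y": 0, "z": 0.35, "ax": 0, "ay": 0, "az": 0, "jaw": -1},
    {"x": -0.088, "y": 0, "z": 0.416, "ax": 0, "ay": 0, "az": 0, "jaw": -1},
    {"x": -0.088, "y": 0, "z": 0.416, "ax": 0, "ay": 0, "az": 0, "jaw": -1},
    {"x": -0.088, "y": 0, "z": 0.416, "ax": 0, "ay": 0, "az": 0, "jaw": -1}
  ]
}}

```text
time: 6.7
tool_pos: [628.3, -39.3, 44.8]
tcp_rot: [3.141, -0.209, 1.746]
contact_force: [0.7, -0.1, 0.7]
grip_width: 0.4
finger_force: 0.0
```

Run:
```python
from h import *
o=bot.get_obs(); print(o["tool_pos"],pose(280)[0],o["contact_force"],o["joint_positions"])
for q in(1,1.5,2,3,3.5,5,6,7,8,9,10,10.5,12,13.5,15,18,20,21,24,27,30): print(q,*row(pose(0),pose(-q)))
print(measure("side",AX))
```

```text
[628.32603837 -39.2649481   44.76593845] [628.33168941 -39.32750868  45.        ] [ 0.66546076 -0.12906397  0.70462246] [-0.27952686  0.74799183  1.37269835  0.20812468  1.12199267 -0.55514329]
1 [ 0.    -0.012  0.   ] [-0.003 -0.     0.016]
1.5 [ 0.    -0.019  0.   ] [-0.005 -0.     0.024]
2 [ 0.    -0.025  0.   ] [-0.007 -0.     0.033]
3 [ 0.001 -0.037  0.   ] [-0.01  -0.     0.049]
3.5 [ 0.001 -0.044  0.   ] [-0.012 -0.     0.057]
5 [ 0.003 -0.062  0.001] [-0.017 -0.     0.082]
6 [ 0.004 -0.075  0.001] [-0.021 -0.     0.098]
7 [ 0.005 -0.087  0.001] [-0.024 -0.     0.114]
8 [ 0.007 -0.1    0.001] [-0.028 -0.     0.13 ]
9 [ 0.009 -0.112  0.002] [-0.031 -0.     0.147]
10 [ 0.011 -0.124  0.002] [-0.035 -0.     0.163]
10.5 [ 0.012 -0.13   0.002] [-0.036 -0.     0.171]
12 [ 0.015 -0.149  0.003] [-0.042 -0.     0.196]
13.5 [ 0.019 -0.167  0.004] [-0.047 -0.     0.22 ]
15 [ 0.024 -0.185  0.005] [-0.052 -0.     0.245]
18 [ 0.034 -0.221  0.007] [-0.062 -0.     0.293]
20 [ 0.042 -0.245  0.009] [-0.069 -0.     0.326]
21 [ 0.046 -0.256  0.01 ] [-0.073 -0.     0.342]
24 [ 0.06  -0.291  0.013] [-0.083 -0.     0.391]
27 [ 0.076 -0.325  0.016] [-0.094 -0.     0.44 ]
30 [ 0.094 -0.358  0.02 ] [-0.104 -0.     0.489]
(np.int64(1078), np.float64(9.913071064102532), np.int64(469), array([647.37001709,  55.21447636, 200.75114274]))
```

>>> {"api": "send_rows", "payload": {
  "rows": [
    {"x": 0, "y": -0.012, "z": 0, "ax": -0.003, "ay": 0, "az": 0.016, "jaw": -1},
    {"x": 0, "y": -0.025, "z": 0, "ax": -0.007, "ay": 0, "az": 0.033, "jaw": -1},
    {"x": 0.001, "y": -0.037, "z": 0, "ax": -0.01, "ay": 0, "az": 0.049, "jaw": -1},
    {"x": 0.002, "y": -0.05, "z": 0, "ax": -0.014, "ay": 0, "az": 0.065, "jaw": -1},
    {"x": 0.003, "y": -0.062, "z": 0.001, "ax": -0.017, "ay": 0, "az": 0.082, "jaw": -1},
    {"x": 0.004, "y": -0.075, "z": 0.001, "ax": -0.021, "ay": 0, "az": 0.098, "jaw": -1},
    {"x": 0.005, "y": -0.087, "z": 0.001, "ax": -0.024, "ay": 0, "az": 0.114, "jaw": -1},
    {"x": 0.007, "y": -0.1, "z": 0.001, "ax": -0.028, "ay": 0, "az": 0.13, "jaw": -1},
    {"x": 0.009, "y": -0.112, "z": 0.002, "ax": -0.031, "ay": 0, "az": 0.147, "jaw": -1},
    {"x": 0.011, "y": -0.124, "z": 0.002, "ax": -0.035, "ay": 0, "az": 0.163, "jaw": -1}
  ]
}}

```text
time: 8.0
tool_pos: [603.1, -41.3, 44.6]
tcp_rot: [3.141, -0.209, 1.571]
contact_force: [-0.0, 0.5, 0.3]
grip_width: 0.5
finger_force: 0.0
```

>>> {"api": "send_rows", "payload": {
  "rows": [
    {"x": 0, "y": -0.012, "z": 0, "ax": -0.003, "ay": 0, "az": 0.016, "jaw": -1},
    {"x": 0, "y": -0.025, "z": 0, "ax": -0.007, "ay": 0, "az": 0.033, "jaw": -1},
    {"x": 0.001, "y": -0.037, "z": 0, "ax": -0.01, "ay": 0, "az": 0.049, "jaw": -1},
    {"x": 0.002, "y": -0.05, "z": 0, "ax": -0.014, "ay": 0, "az": 0.065, "jaw": -1},
    {"x": 0.003, "y": -0.062, "z": 0.001, "ax": -0.017, "ay": 0, "az": 0.082, "jaw": -1},
    {"x": 0.004, "y": -0.075, "z": 0.001, "ax": -0.021, "ay": 0, "az": 0.098, "jaw": -1},
    {"x": 0.005, "y": -0.087, "z": 0.001, "ax": -0.024, "ay": 0, "az": 0.114, "jaw": -1},
    {"x": 0.007, "y": -0.1, "z": 0.001, "ax": -0.028, "ay": 0, "az": 0.13, "jaw": -1},
    {"x": 0.009, "y": -0.112, "z": 0.002, "ax": -0.031, "ay": 0, "az": 0.147, "jaw": -1},
    {"x": 0.011, "y": -0.124, "z": 0.002, "ax": -0.035, "ay": 0, "az": 0.163, "jaw": -1}
  ]
}}

```text
time: 9.25
tool_pos: [578.4, -39.1, 44.7]
tcp_rot: [3.141, -0.209, 1.396]
contact_force: [0.3, 0.2, 0.3]
grip_width: 0.3
finger_force: 0.2
```

Run:
```python
from h import *
o=bot.get_obs(); print(o["time"],o["tool_pos"],pose(260)[0],o["contact_force"],o["joint_positions"])
print(measure("side",AX))
```

```text
9.25 [578.38221716 -39.09595663  44.73558716] [578.66831059 -39.32750868  45.        ] [0.28738109 0.17738668 0.26246623] [-0.31452696  0.64124508  1.60129084  0.25658153  0.94351915 -0.29563041]
(np.int64(1044), np.float64(0.39315461889944286), np.int64(469), array([636.7584329 ,  47.5967157 , 200.71141383]))
```

>>> {"api": "send_rows", "payload": {
  "rows": [
    {"x": 0, "y": -0.019, "z": 0, "ax": -0.005, "ay": 0, "az": 0.024, "jaw": -1},
    {"x": 0.001, "y": -0.044, "z": 0, "ax": -0.012, "ay": 0, "az": 0.057, "jaw": -1},
    {"x": 0.004, "y": -0.075, "z": 0.001, "ax": -0.021, "ay": 0, "az": 0.098, "jaw": -1},
    {"x": 0.009, "y": -0.112, "z": 0.002, "ax": -0.031, "ay": 0, "az": 0.147, "jaw": -1},
    {"x": 0.015, "y": -0.149, "z": 0.003, "ax": -0.042, "ay": 0, "az": 0.196, "jaw": -1},
    {"x": 0.024, "y": -0.185, "z": 0.005, "ax": -0.052, "ay": 0, "az": 0.245, "jaw": -1},
    {"x": 0.034, "y": -0.221, "z": 0.007, "ax": -0.062, "ay": 0, "az": 0.293, "jaw": -1},
    {"x": 0.044, "y": -0.25, "z": 0.009, "ax": -0.071, "ay": 0, "az": 0.334, "jaw": -1},
    {"x": 0.053, "y": -0.274, "z": 0.011, "ax": -0.078, "ay": 0, "az": 0.367, "jaw": -1},
    {"x": 0.06, "y": -0.291, "z": 0.013, "ax": -0.083, "ay": 0, "az": 0.391, "jaw": -1}
  ]
}}

```text
time: 10.55
tool_pos: [522.9, -16.8, 44.7]
tcp_rot: [3.141, -0.209, 0.977]
contact_force: [0.7, -0.7, 0.2]
grip_width: 0.5
finger_force: 0.3
```

Run:
```python
from h import *
o=bot.get_obs(); print(o["time"],o["tool_pos"],pose(236)[0],o["contact_force"],o["joint_positions"])
print(measure("side",AX))
p,_=bot.capture("side"); cv2.imwrite("pics/c.png",p[:,:,::-1])
```

```text
10.55 [522.89789162 -16.79625293  44.67890409] [523.5354148  -17.05237288  45.        ] [ 0.65768092 -0.71389745  0.18405916] [-0.30223361  0.52582171  1.84580731  0.30218946  0.73111324  0.06984832]
(np.int64(1095), np.float64(-23.255708668051724), np.int64(458), array([607.02452989,  37.76189779, 200.66602287]))
```

View pics/c.png

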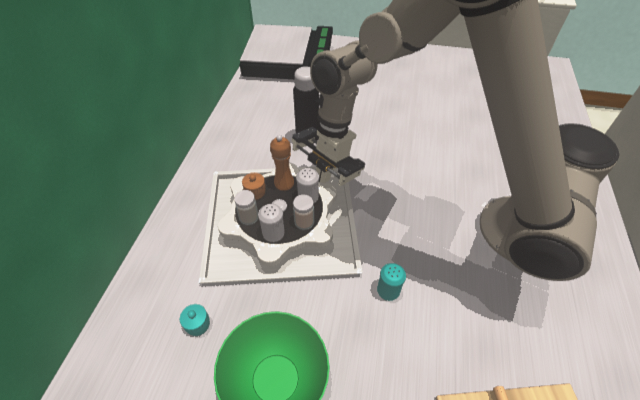

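Pushing works: the containers ride round upright (mill now at (282,160)). I'll continue and watch joint 5.

>>> {"api": "send_rows", "payload": {
  "rows": [
    {"x": 0, "y": -0.019, "z": 0, "ax": -0.005, "ay": 0, "az": 0.024, "jaw": -1},
    {"x": 0.001, "y": -0.044, "z": 0, "ax": -0.012, "ay": 0, "az": 0.057, "jaw": -1},
    {"x": 0.004, "y": -0.075, "z": 0.001, "ax": -0.021, "ay": 0, "az": 0.098, "jaw": -1},
    {"x": 0.009, "y": -0.112, "z": 0.002, "ax": -0.031, "ay": 0, "az": 0.147, "jaw": -1},
    {"x": 0.015, "y": -0.149, "z": 0.003, "ax": -0.042, "ay": 0, "az": 0.196, "jaw": -1},
    {"x": 0.024, "y": -0.185, "z": 0.005, "ax": -0.052, "ay": 0, "az": 0.245, "jaw": -1},
    {"x": 0.034, "y": -0.221, "z": 0.007, "ax": -0.062, "ay": 0, "az": 0.293, "jaw": -1},
    {"x": 0.044, "y": -0.25, "z": 0.009, "ax": -0.071, "ay": 0, "az": 0.334, "jaw": -1},
    {"x": 0.053, "y": -0.274, "z": 0.011, "ax": -0.078, "ay": 0, "az": 0.367, "jaw": -1},
    {"x": 0.06, "y": -0.291, "z": 0.013, "ax": -0.083, "ay": 0, "az": 0.391, "jaw": -1}
  ]
}}

```text
time: 11.9
tool_pos: [481.4, 26.1, 44.5]
tcp_rot: [3.141, -0.21, 0.558]
contact_force: [0.3, -1.1, 0.2]
grip_width: 0.2
finger_force: 0.3
```

Run:
```python
from h import *
o=bot.get_obs(); print(o["time"],o["tool_pos"],pose(212)[0],o["contact_force"],o["joint_positions"])
print(measure("side",AX))
```

```text
11.9 [481.39886718  26.07531457  44.5039434 ] [482.22912225  25.72154521  45.        ] [ 0.32851223 -1.0994839   0.1538518 ] [-0.20140572  0.44195658  2.0217814   0.28071089  0.54191289  0.58016363]
(np.int64(1101), np.float64(13.396596100433857), np.int64(465), array([575.39567402,  41.06808015, 201.22725708]))
```

>>> {"api": "send_rows", "payload": {
  "rows": [
    {"x": 0, "y": -0.019, "z": 0, "ax": -0.005, "ay": 0, "az": 0.024, "jaw": -1},
    {"x": 0.001, "y": -0.044, "z": 0, "ax": -0.012, "ay": 0, "az": 0.057, "jaw": -1},
    {"x": 0.004, "y": -0.075, "z": 0.001, "ax": -0.021, "ay": 0, "az": 0.098, "jaw": -1},
    {"x": 0.009, "y": -0.112, "z": 0.002, "ax": -0.031, "ay": 0, "az": 0.147, "jaw": -1},
    {"x": 0.015, "y": -0.149, "z": 0.003, "ax": -0.042, "ay": 0, "az": 0.196, "jaw": -1},
    {"x": 0.024, "y": -0.185, "z": 0.005, "ax": -0.052, "ay": 0, "az": 0.245, "jaw": -1},
    {"x": 0.034, "y": -0.221, "z": 0.007, "ax": -0.062, "ay": 0, "az": 0.293, "jaw": -1},
    {"x": 0.044, "y": -0.25, "z": 0.009, "ax": -0.071, "ay": 0, "az": 0.334, "jaw": -1},
    {"x": 0.053, "y": -0.274, "z": 0.011, "ax": -0.078, "ay": 0, "az": 0.367, "jaw": -1},
    {"x": 0.06, "y": -0.291, "z": 0.013, "ax": -0.083, "ay": 0, "az": 0.391, "jaw": -1}
  ]
}}

```text
time: 13.2
tool_pos: [461.0, 81.8, 44.4]
tcp_rot: [3.141, -0.21, 0.14]
contact_force: [0.0, -0.9, 0.3]
grip_width: 0.3
finger_force: 0.4
```

Run:
```python
from h import *
o=bot.get_obs(); print(o["time"],o["tool_pos"],pose(188)[0],o["contact_force"],o["joint_positions"])
print(measure("side",AX))
```

```text
13.2 [461.00789989  81.80692022  44.36819561] [461.89166617  81.59824656  45.        ] [ 0.01129341 -0.8719236   0.25033692] [-0.00945094  0.41311492  2.08211633  0.07211665  0.43990503  1.35893437]
(np.int64(936), np.float64(-11.306297483984444), np.int64(475), array([548.18886572,  56.64836876, 201.57344531]))
```

>>> {"api": "send_rows", "payload": {
  "rows": [
    {"x": 0, "y": -0.019, "z": 0, "ax": -0.005, "ay": 0, "az": 0.024, "jaw": -1},
    {"x": 0.001, "y": -0.044, "z": 0, "ax": -0.012, "ay": 0, "az": 0.057, "jaw": -1},
    {"x": 0.004, "y": -0.075, "z": 0.001, "ax": -0.021, "ay": 0, "az": 0.098, "jaw": -1},
    {"x": 0.009, "y": -0.112, "z": 0.002, "ax": -0.031, "ay": 0, "az": 0.147, "jaw": -1},
    {"x": 0.015, "y": -0.149, "z": 0.003, "ax": -0.042, "ay": 0, "az": 0.196, "jaw": -1},
    {"x": 0.024, "y": -0.185, "z": 0.005, "ax": -0.052, "ay": 0, "az": 0.245, "jaw": -1},
    {"x": 0.034, "y": -0.221, "z": 0.007, "ax": -0.062, "ay": 0, "az": 0.293, "jaw": -1},
    {"x": 0.044, "y": -0.25, "z": 0.009, "ax": -0.071, "ay": 0, "az": 0.334, "jaw": -1},
    {"x": 0.053, "y": -0.274, "z": 0.011, "ax": -0.078, "ay": 0, "az": 0.367, "jaw": -1},
    {"x": 0.06, "y": -0.291, "z": 0.013, "ax": -0.083, "ay": 0, "az": 0.391, "jaw": -1}
  ]
}}

```text
time: 14.5
tool_pos: [465.0, 141.0, 44.3]
tcp_rot: [3.141, -0.21, -0.278]
contact_force: [1.0, 0.1, 1.0]
grip_width: 0.4
finger_force: 0.3
```

Run:
```python
from h import *
o=bot.get_obs(); print(o["time"],o["tool_pos"],pose(164)[0],o["contact_force"],o["joint_positions"])
print(measure("side",AX),measure("top",AX))
```

```text
14.5 [465.04617648 141.01163818  44.25857322] [466.03957748 140.91614188  45.        ] [0.98684228 0.14901168 0.95213431] [ 0.19984611  0.45077421  2.0046945  -0.19855375  0.50791825  2.21346894]
(np.int64(659), np.float64(26.298516732657124), np.int64(490), array([529.2996575 ,  81.56470715, 201.86913174])) (np.int64(825), np.float64(24.61069610684801), np.int64(312), array([529.74912849,  68.26155015, 208.08305915]))
```

>>> {"api": "send_rows", "payload": {
  "rows": [
    {"x": 0, "y": -0.012, "z": 0, "ax": -0.003, "ay": 0, "az": 0.016, "jaw": -1},
    {"x": 0, "y": -0.027, "z": 0, "ax": -0.008, "ay": 0, "az": 0.036, "jaw": -1},
    {"x": 0.001, "y": -0.042, "z": 0, "ax": -0.012, "ay": 0, "az": 0.055, "jaw": -1},
    {"x": 0.002, "y": -0.057, "z": 0, "ax": -0.016, "ay": 0, "az": 0.075, "jaw": -1},
    {"x": 0.003, "y": -0.07, "z": 0.001, "ax": -0.02, "ay": 0, "az": 0.091, "jaw": -1},
    {"x": 0.004, "y": -0.08, "z": 0.001, "ax": -0.022, "ay": 0, "az": 0.104, "jaw": -1},
    {"x": 0.005, "y": -0.087, "z": 0.001, "ax": -0.024, "ay": 0, "az": 0.114, "jaw": -1},
    {"x": 0.006, "y": -0.094, "z": 0.001, "ax": -0.026, "ay": 0, "az": 0.122, "jaw": -1},
    {"x": 0.007, "y": -0.097, "z": 0.001, "ax": -0.027, "ay": 0, "az": 0.127, "jaw": -1},
    {"x": 0.007, "y": -0.1, "z": 0.001, "ax": -0.028, "ay": 0, "az": 0.13, "jaw": -1}
  ]
}}

```text
time: 15.85
tool_pos: [472.1, 159.7, 44.4]
tcp_rot: [3.141, -0.21, -0.417]
contact_force: [-1.2, 0.9, 0.6]
grip_width: 0.2
finger_force: 0.3
```

Run:
```python
from h import *
from time import sleep
o=bot.get_obs(); print(o["time"],o["tool_pos"],pose(156)[0],o["contact_force"],o["joint_positions"])
for i in range(2): print(measure("side",AX),measure("top",AX))
f=lambda a:cv2.resize(a,(400,400))
p,_=bot.capture("side"); q,_=bot.capture("top")
cv2.imwrite("pics/d.png",np.hstack([f(p[90:290,180:380]),f(q[90:290,200:400])])[:,:,::-1])
```

```text
15.85 [472.12325573 159.71777321  44.41102772] [472.86299956 159.66333996  45.        ] [-1.16411179  0.89014641  0.56302068] [ 0.25608772  0.47600526  1.95157602 -0.24687249  0.56287912  2.44262932]
(np.int64(555), np.float64(18.487911840404365), np.int64(491), array([525.09681509,  91.8635654 , 202.57353721])) (np.int64(828), np.float64(17.044218528433948), np.int64(315), array([525.80217047,  77.11927166, 208.04408425]))
(np.int64(560), np.float64(18.255798266284355), np.int64(490), array([525.25126997,  91.58940208, 202.15047969])) (np.int64(827), np.float64(16.990149794799855), np.int64(315), array([525.70593223,  77.11490578, 207.77516858]))
```

View pics/d.png

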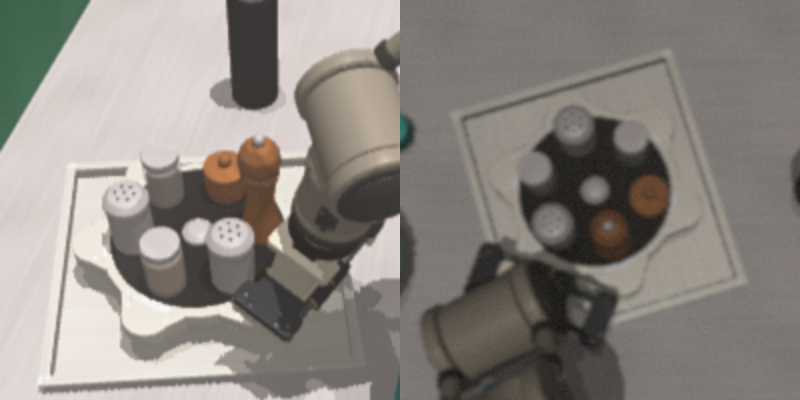

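>>> {"api": "send_rows", "payload": {
  "rows": [
    {"x": 0, "y": -0.002, "z": 0, "ax": -0.001, "ay": 0, "az": 0.003, "jaw": -1},
    {"x": 0, "y": -0.005, "z": 0, "ax": -0.001, "ay": 0, "az": 0.006, "jaw": -1},
    {"x": 0, "y": -0.007, "z": 0, "ax": -0.002, "ay": 0, "az": 0.009, "jaw": -1},
    {"x": 0, "y": -0.009, "z": 0, "ax": -0.002, "ay": 0, "az": 0.011, "jaw": -1},
    {"x": 0, "y": -0.009, "z": 0, "ax": -0.002, "ay": 0, "az": 0.011, "jaw": -1},
    {"x": 0, "y": 0.01, "z": 0, "ax": -0.002, "ay": 0, "az": 0.011, "jaw": -1},
    {"x": 0, "y": 0.03, "z": 0, "ax": -0.002, "ay": 0, "az": 0.011, "jaw": -1},
    {"x": -0.03, "y": 0.05, "z": 0, "ax": -0.002, "ay": 0, "az": 0.011, "jaw": -1},
    {"x": -0.06, "y": 0.05, "z": -0.05, "ax": -0.002, "ay": 0, "az": 0.011, "jaw": -1},
    {"x": -0.08, "y": 0.05, "z": -0.12, "ax": -0.002, "ay": 0, "az": 0.011, "jaw": -1}
  ]
}}

```text
time: 17.4
tool_pos: [448.4, 159.1, 65.1]
tcp_rot: [3.141, -0.21, -0.428]
contact_force: [0.5, 0.2, 0.2]
grip_width: 0.5
finger_force: 0.0
```

>>> {"api": "send_rows", "payload": {
  "rows": [
    {"x": -0.06, "y": 0, "z": -0.12, "ax": 0, "ay": 0, "az": 0, "jaw": -1},
    {"x": -0.12, "y": 0, "z": -0.25, "ax": 0, "ay": 0, "az": 0, "jaw": -1},
    {"x": -0.2, "y": 0, "z": -0.4, "ax": 0, "ay": 0, "az": 0, "jaw": -1},
    {"x": -0.28, "y": 0, "z": -0.55, "ax": 0, "ay": 0, "az": 0, "jaw": -1},
    {"x": -0.34, "y": 0, "z": -0.7, "ax": 0, "ay": 0, "az": 0, "jaw": -1},
    {"x": -0.4, "y": 0, "z": -0.8, "ax": 0, "ay": 0, "az": 0, "jaw": -1},
    {"x": -0.4, "y": 0, "z": -0.9, "ax": 0, "ay": 0, "az": 0, "jaw": -1},
    {"x": -0.4, "y": 0, "z": -0.95, "ax": 0, "ay": 0, "az": 0, "jaw": -1},
    {"x": -0.4, "y": 0, "z": -0.95, "ax": 0, "ay": 0, "az": 0, "jaw": -1},
    {"x": -0.4, "y": 0, "z": -0.95, "ax": 0, "ay": 0, "az": 0, "jaw": -1}
  ]
}}

```text
time: 18.65
tool_pos: [341.7, 207.7, 233.1]
tcp_rot: [3.141, -0.21, -0.428]
contact_force: [-0.2, 0.8, -0.7]
grip_width: 0.1
finger_force: 0.0
```

Run:
```python
from h import *
o=bot.get_obs(); print(o["time"],o["tool_pos"],o["contact_force"],o["joint_positions"])
for i in range(2): print(measure("side",AX),measure("top",AX))
f=lambda a:cv2.resize(a,(400,400))
p,_=bot.capture("side"); q,_=bot.capture("top")
cv2.imwrite("pics/e.png",np.hstack([f(p[90:290,180:380]),f(q[90:290,200:400])])[:,:,::-1])
```

```text
18.65 [341.72886571 207.68447104 233.14894287] [-0.23468308  0.77163684 -0.66040937] [ 0.48652949  0.04728337  1.90433631 -0.1896974   1.06935686  2.56686834]
(np.int64(958), np.float64(17.222033646757875), np.int64(495), array([525.06592412,  92.90356886, 202.37880486])) (np.int64(951), np.float64(16.80911168049448), np.int64(317), array([525.44769718,  78.7333169 , 208.3083469 ]))
(np.int64(959), np.float64(17.150744282412184), np.int64(492), array([524.79123126,  92.73312457, 202.17780389])) (np.int64(955), np.float64(16.778384081402294), np.int64(315), array([525.52640174,  78.70174576, 208.45727122]))
```

View pics/e.png

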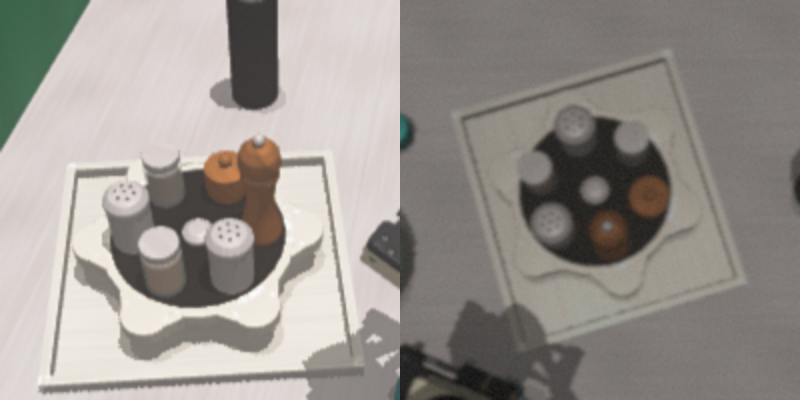

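The mill (crop 607,230) now stands over the front lobe and all six containers are upright. The lobe phase reads 17.0° against a tray yaw of 16.0°, steady over repeated readings, and the arm is clear. Handing in.

```bash
python3 -c "
from plant import bot
print(bot.close_job())"
```

```text
the job is handed in; nothing more can be done
None
```

The job is handed in: the pepper mill stands at the front, within about 1° of the middle of the tray's front side, with the turntable still, all six containers upright and the arm clear.

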